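# Lock a wire spool on its sloping spindle with a snap-in retaining clip

### The arm

A 6-joint arm with a two-finger parallel gripper is mounted at the origin on a cart in front of the work surface, level with it; the furniture and walls round the work are solid. World frame = base frame: x ahead of the robot, y to its left, z up, the work surface at z = 0. Lengths are in m, angles in rad, forces in N, time in s.
With the tool pointing down it reaches from about 0.35 to 0.975 m from the base axis. Payload 4.9 kg.
Tool frame: the origin (TCP) lies at the very end of the fingers, on their centre line; the grasp point (between the pads) lies 19 mm behind it; z points along the fingers, y is the line along which they close (so a half turn about z gives the same grasp; the last joint's range is limited). The gripper opens to 85 mm and grips with 20 to 120 N. Pads are 22 mm wide; open, the fingers measure 114 mm over their backs; the gripper's body (76 mm by 85 mm) begins 54 mm behind the grasp point. The pads swing forward as they close: fully open they stand 13 mm farther back than shut.
Start: joints at [-1.441, 0.053, 1.613, -0, 1.476, -0.119], TCP at [0.154, -0.606, 0.231] pointing down, gripper open.
Joint ranges: [-3.01, 3.01], [-1.01, 2.22], [0.06, 2.58], [-1.02, 4.17], [0.09, 2.62], [-3.14, 3.14]. Speed limits (rad/s): [2.57, 2.57, 3.14, 3.14, 3.14, 3.14].

### API

Orientations are given as a rotation vector (axis times angle).
In Python, from station import get_obs, get_image, finish_job gives the robot as it stands. The module is installed in compiled form; this text tells all that it offers.
- The arm moves only by the tool carry_out, never from a script. Its argument "rows" is a list of rows, each a list of 7 numbers: the turn, a rotation vector about the tool's x, y, z as a fraction of full scale, then the shift along the tool's x, y, z as a fraction of full scale, then the closure, from -1 (fully open) to 1 (shut). A call has 1 to 5 rows; each row is the pose to reach, as a shift and turn from the pose commanded when the call began, along the tool's axes at that moment, turning the shorter way round; what a row does not reach only later rows make up. Full scale, the value 1, is 300 mm for a shift and pi rad for a turn. A row lasts 1/10 s, in which the tool goes at most 50 mm and 8.59 degrees, less where a joint would pass 70% of its speed; a pose out of reach is approached as far as the arm can. A call with a number of a shift or a turn outside -1 to 1 is refused whole. A call with a gripper value outside its range is refused whole. The fingers move at their own pace and stop on an object; "force" is the grip in N (left out, the last holds). Time passes only in rows, so rows that repeat a pose let the fingers close. It gives the time, the measured TCP pose, the force, the opening and the grip force at its end, in the units of the state.
- get_obs(): the state, without advancing time (a new reading comes with each control period).
- get_image(name): name is "scene" or "top" or "wrist"; returns a dict with "img" (400x640x3 uint8, blue, green, red), "mtx" (3x3 intrinsics, pixels), "R" (3x3) and "t" (3): a world point X has camera coordinates R X + t. Camera axes: x right, y down, z forward; pixel columns grow to the right and rows downward; lengths in m; the calibration is good to about 2 mm. A picture is of the moment at which its call begins. There is no depth.
- finish_job(): hands the job in; it is judged then, once.
The state is a dict: "t": time; "q": joint angles; "dq": joint speeds; "effort": joint torques, N m; "tool_pos": TCP position; "tool_rot": TCP orientation; "contact_force": force on the tool from outside, world axes, zero at the start; "wrist_torque": the same for the moment, N m; "opening": finger opening in m; "grip_force": force on a finger pad.
Only numpy, scipy, OpenCV 4.12 (cv2) and the standard library are available. Lean on these libraries where they do the work, as an engineer would, in place of code of your own. Each camera call takes 0.05 s, during which the arm holds its last target. There are 200 camera calls.

### The job

Slide the copper-wire spool all the way back down its sloping spindle against the stop, so that the groove near the spindle's free end is clear. Then take the red-tabbed retaining clip out of its blue holder and push it, open end first, sideways into that groove until it snaps fully home round the spindle, and let go of it. Leave the small amber flux bottle standing.

Things in the scene. Friction and masses are not known exactly. Their poses are not given: they have to be found in the camera images.
- stand: grey fixed reel stand: base plate 110 x 170 x 12 mm, upright post 82 mm high at its -y end, with the stop of the spool (dark disc 56 mm across, 64 mm from the groove's middle). Origin under the middle of the plate, z up. The spindle starts at the post and rises towards +y of the stand.
- spindle: steel spindle 32 mm thick, fixed on the stand. Origin: on its axis in the middle of the groove, 97 mm above the table. z runs along it to its free end (30 degrees above level; end face 31 mm away), x is level, y points down across it, 30 degrees off vertical: the clip goes in from above along +y. Groove: core 22 mm thick, 9 mm wide at the core, 17 mm at the mouth, walls sloping.
- spool (a joint): how far (m) the spool stands out from its stop along the spindle: 0 = fully back against the stop, at most 0.034. From 0.010 up it covers the groove. It slides stiffly (about 4 N) and stays where it is left.
- spool_face (a point): centre of the spool's outer face, on the spindle's axis. Spool: two black flanges 64 mm across, copper winding 51 mm between them, 50 mm long, white disc label on the outer face; with the spool fully back this face lies 12 mm from the middle of the groove, towards -z of the spindle.
- holder: blue fixed block 86 x 48 x 44 mm with one upright slot, 48 mm along its x and 9 mm along its y, 34 mm deep, in which the clip stands. Origin under its middle, z up.
- clip: retaining clip, 107 mm long, about 75 g: red tab, steel bridge, two sprung prongs. Origin: the point that lies in the groove's middle, on the spindle's axis, when seated. z points from the open end to the tab, y through the thickness (along the spindle when seated), x across the width; the same either way round. Starts upright in the holder, prongs down, origin 33 mm above the table.
- flux_bottle: small amber flux bottle, 28 mm across, 97 mm tall, loose on the table; origin at its underside, z up.
- clip_tab (a point): middle of the clip's red tab (30 mm along the clip's x, 12 mm along y, 54 mm along z), 57 mm from the clip's origin along +z. The steel bridge below it is 42 x 6 mm and reaches from 11 to 32 mm above the origin.
- clip_noses (a point): midpoint between the bent noses of the prongs, 8 mm from the clip's origin towards -z. The prongs are 6 mm round steel; the noses stand 16 mm clear of each other, the tips flare to 27 mm clear and end 23 mm below the origin. Pushed over the core they spring 3 mm apart each (8 to 15 N of push), then snap in below it; the bridge stops on the core's top.
There are look-alikes about, which are no part of the job. What is shaped like the stand but brown is not meant.

How it is judged:
By the outcome, as a careful person would: the job done as asked, in the order asked, and still so for the second after the job is handed in, with the robot touching nothing.
It also fails if it takes over 51 s, if anything falls off the work surface, if the arm or the gripper's body presses on something with over 40 N, if the wrist force passes 120 N, or if a joint passes its speed limit or range.

## Working session

There is one attempt and no reset: what is moved stays moved. The work goes in short steps, Python scripts to look and compute and a tool call to move; the robot and the scene stay as the last step left them, time stands still between calls to the robot, and variables do not carry over. Pictures are saved under pics/ and viewed, at most 10 in all, crops included, and the job is handed in when it is done.

Besides the shell and the picture viewer there is one more tool, called as name([rows], argument=value, ...), one row to a line, values as JSON. carry_out: Moves the arm, as the interface text tells. Shift numbers are shares of 300 mm and turn numbers shares of pi rad, none past 1 either way. Its arguments: {"type":"object","properties":{"rows":{"type":"array"},"force":{"type":"number"}},"required":["rows"]}

```bash
mkdir -p pics; cat > h.py <<'E'
import numpy as np, cv2
from scipy.spatial.transform import Rotation as Ro
from station import get_obs, get_image
def ray(c,u,v):
    d=np.linalg.inv(c["mtx"])@[u,v,1.]; R=np.array(c["R"]); return -R.T@np.array(c["t"]), R.T@d
def onz(c,u,v,z):
    o,d=ray(c,u,v); return o+d*(z-o[2])/d[2]
def tri(c1,p1,c2,p2):
    o1,d1=ray(c1,*p1);o2,d2=ray(c2,*p2)
    s=np.linalg.lstsq(np.c_[d1,-d2],o2-o1,rcond=None)[0]
    a=o1+s[0]*d1;b=o2+s[1]*d2; return (a+b)/2,np.linalg.norm(a-b)
def proj(c,X):
    p=np.array(c["mtx"])@(np.array(c["R"])@np.array(X)+c["t"]); return p[:2]/p[2]
E
python3 - <<'E'
from h import *
import pickle
d={}
for n in("scene","top"):
    d[n]=get_image(n); cv2.imwrite(f"pics/{n}0.png",d[n]["img"])
    print(n,-np.array(d[n]["R"]).T@d[n]["t"])
pickle.dump(d,open("v0.pkl","wb"))
o=get_obs();print(o["t"],o["tool_rot"],o["contact_force"])
E
```

```text
scene [0.0424898  0.51039926 0.64309656]
top [0.40606189 0.0147432  0.93903953]
0.1 [-3.11547739e+00 -3.89510889e-01  4.49148217e-05] [-0.1343324  -0.13991039 -0.94024481]
```

View pics/scene0.png

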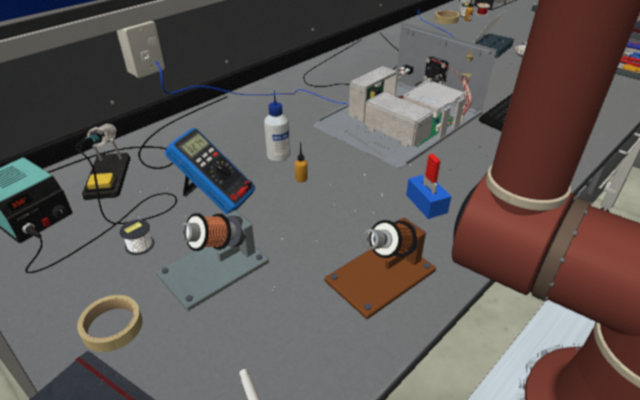

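View pics/top0.png

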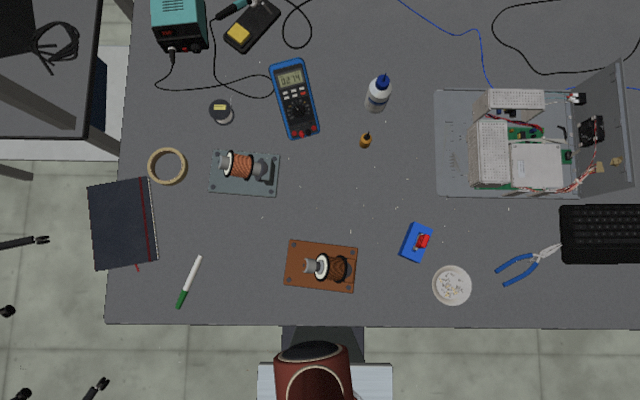

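The scene and top views show these candidates:
- **Stand:** the grey stand is at scene (213,265) / top (245,172). The brown one at scene (380,265) / top (320,265) is the decoy.
- **Spool:** the wanted one is copper, at scene (215,232). The darker spool on the brown stand and the solder reel at (136,236) are not.
- **Clip and holder:** red tab at scene (433,168) / top (423,241), in the blue block at (430,195).
- **Bottle:** amber at scene (301,168) / top (365,139). The white bottle at (277,130) is not it.

I choose the grey stand, the red-tab clip and the amber bottle.

```bash
python3 - <<'E'
from h import *
import pickle
d=pickle.load(open("v0.pkl","rb"));s,t=d["scene"],d["top"]
def big(c,lo,hi,roi):
    x0,y0,x1,y1=roi;h=cv2.cvtColor(c["img"],cv2.COLOR_BGR2HSV);m=cv2.inRange(h,np.array(lo),np.array(hi))
    k=np.zeros_like(m);k[y0:y1,x0:x1]=m[y0:y1,x0:x1]
    C=max(cv2.findContours(k,0,2)[0],key=cv2.contourArea);return C
def cen(C): M=cv2.moments(C);return np.array([M["m10"]/M["m00"],M["m01"]/M["m00"]])
rs=big(s,(0,150,100),(6,255,255),(410,140,460,200));rt=big(t,(0,150,100),(6,255,255),(400,225,445,260))
print("tab",cen(rs),cen(rt),tri(s,cen(rs),t,cen(rt)))
a=big(s,(12,130,80),(25,255,255),(285,150,315,185));b=big(t,(12,130,80),(25,255,255),(355,125,378,152))
print("flux",cen(a),cen(b),tri(s,cen(a),t,cen(b)), onz(t,*cen(b),.035))
hb=big(t,(100,150,80),(125,255,255),(390,210,445,270));r=cv2.minAreaRect(hb);print("holder",r,[onz(t,*p,.044).round(4) for p in cv2.boxPoints(r)],onz(t,*r[0],.03))
print("stand px hsv",cv2.cvtColor(t["img"],cv2.COLOR_BGR2HSV)[[190,188,160],[230,215,270]],"table",cv2.cvtColor(t["img"],cv2.COLOR_BGR2HSV)[215,250])
A=cv2.resize(s["img"][195:310,150:280],None,fx=3.5,fy=3.5,interpolation=2)
B=cv2.resize(t["img"][140:205,195:290],None,fx=4.2,fy=4.2,interpolation=2)
W=np.zeros((560,800,3),np.uint8);W[:A.shape[0],:A.shape[1]][:,:400]=A[:,:400];W[:B.shape[0],400:400+B.shape[1]]=B[:,:400]
D=cv2.resize(s["img"][145:220,400:460],None,fx=3.5,fy=3.5,interpolation=2);W[290:290+D.shape[0],480:480+D.shape[1]]=D[:270]
cv2.imwrite("pics/crop1.png",W)
E
```

```text
tab [432.15633075 167.53617571] [422.4571949  240.29690346] (array([ 0.44139365, -0.21353271,  0.08931511]), np.float64(8.161367843473688e-05))
flux [300.57035176 170.03015075] [364.23905724 140.18855219] (array([ 0.69189745, -0.0905642 ,  0.02363966]), np.float64(0.0006305517644142137)) [ 0.68859882 -0.0890627   0.035     ]
holder ((415.34320068359375, 241.523681640625), (23.443307876586914, 36.2800178527832), 22.380136489868164) [array([ 0.4108, -0.1663,  0.044 ]), array([ 0.4904, -0.2004,  0.044 ]), array([ 0.4699, -0.2516,  0.044 ]), array([ 0.3908, -0.217 ,  0.044 ])] [ 0.44071778 -0.21223897  0.03      ]
stand px hsv [[ 94  34 106]
 [ 95  29  97]
 [ 93  27 104]] table [105  11  96]
```

View pics/crop1.png

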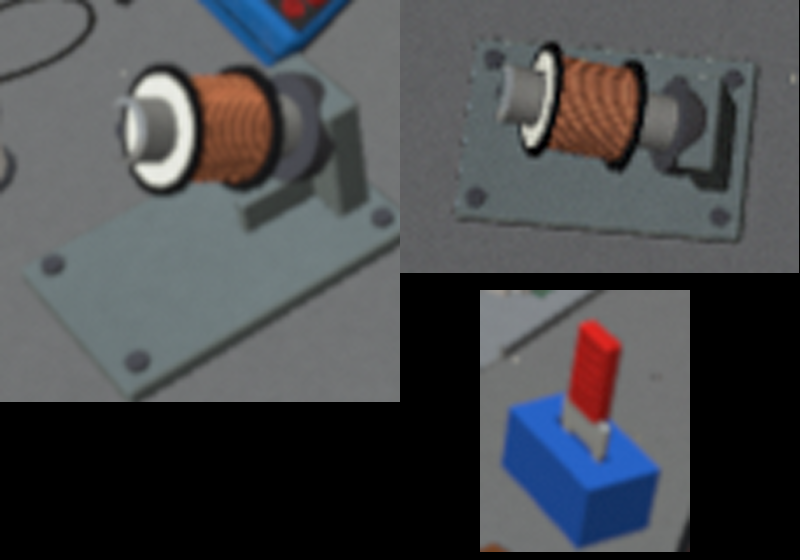

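The crop confirms the grey-green stand with the copper spool pushed out. Its spindle tip is near scene (189,232) / top (220,163), and the red-tabbed clip stands upright in the blue block. Next I measure the stand's pose.

```bash
python3 - <<'E'
from h import *
import pickle
d=pickle.load(open("v0.pkl","rb"));s,t=d["scene"],d["top"]
h=cv2.cvtColor(t["img"],cv2.COLOR_BGR2HSV);m=cv2.inRange(h,np.array((86,20,60)),np.array((99,70,140)));k=np.zeros_like(m);k[138:208,195:295]=m[138:208,195:295]
k=cv2.morphologyEx(k,cv2.MORPH_OPEN,np.ones((3,3)));C=np.vstack([c for c in cv2.findContours(k,0,2)[0] if cv2.contourArea(c)>60])
r=cv2.minAreaRect(C);P=np.array([onz(t,*p,.012) for p in cv2.boxPoints(r)]);print(r,P.round(4),np.linalg.norm(np.diff(P,axis=0),axis=1))
c=P.mean(0);i=np.argmax(np.linalg.norm(np.diff(P,axis=0),axis=1));v=P[i+1]-P[i];v*=np.sign(v[1]);v/=np.linalg.norm(v);yaw=np.degrees(np.arctan2(-v[0],v[1]));print("c",c,"yaw",yaw)
for name,cam,p in(("scene",s,(188.6,232)),("top",t,(219.8,162.6))):
    e=onz(cam,*p,.1125); w=e-c;print(name,e.round(4),"along",w[:2]@v[:2],"across",w[0]*v[1]-w[1]*v[0])
print(tri(s,(188.6,232),t,(219.8,162.6)))
# white label ellipse in scene -> axis plane
h=cv2.cvtColor(s["img"],cv2.COLOR_BGR2HSV);m=cv2.inRange(h,np.array((0,0,185)),np.array((180,45,255)));k=np.zeros_like(m);k[205:260,175:215]=m[205:260,175:215]
C=np.vstack(cv2.findContours(k,0,2)[0]);print(cv2.fitEllipse(cv2.convexHull(C)))
E
```

```text
((243.04998779296875, 172.85000610351562), (66.64926147460938, 41.41611099243164), 4.398705005645752) [[0.5586 0.2954 0.012 ]
 [0.6641 0.2937 0.012 ]
 [0.6538 0.1262 0.012 ]
 [0.5485 0.1307 0.012 ]] [0.10550265 0.16778125 0.10546169]
c [0.60627501 0.21151769 0.012     ] yaw -3.5167410061922566
scene [0.6036 0.2427 0.1125] along 0.03095240062187112 across -0.0045437484255646966
top [0.6067 0.2431 0.1125] along 0.0315214483723039 across -0.0015258200251595494
(array([0.6061903 , 0.24257835, 0.11116026]), np.float64(0.002238338381942638))
((195.20361328125, 231.67726135253906), (17.827346801757812, 30.577516555786133), 0.01873764581978321)
```

```bash
cat >> h.py <<'E'
v=np.array([.061,.998,0]);up=np.array([0,0,1.]);zs=.866*v+.5*up;ys=.5*v-.866*up;xs=np.cross(ys,zs)
RS=np.c_[zs,xs,ys]; G=np.array([.605,.216,.097])
def rel(p0,R0,p1,R1):
    r=Ro.from_matrix(R0.T@R1).as_rotvec()/np.pi; s=R0.T@(p1-p0)/.3
    return np.r_[r,s].round(3)
def now(): o=get_obs();return o["tool_pos"],Ro.from_rotvec(o["tool_rot"]).as_matrix()
def plan(p1,R1,n):
    p,R=now();w=Ro.from_matrix(R.T@R1).as_rotvec()
    for i in range(n):
        q=p+(p1-p)/(n-i); rr=Ro.from_matrix(R.T@R1).as_rotvec()/(n-i);Q=R@Ro.from_rotvec(rr).as_matrix()
        a=rel(p,R,q,Q);print(a.tolist()); 
        R=R@Ro.from_rotvec(a[:3]*np.pi).as_matrix() if 1 else Q; p=p+ (Ro.from_matrix(R).as_matrix()*0@p) + (q-p)
E
python3 - <<'E'
from h import *
A=G+.05*zs-.10*ys;print(A)
plan(A,RS,5)
E
```

```text
[0.6045913 0.2093134 0.2086   ]
[0.021, 0.029, -0.078, 0.425, -0.452, 0.015]
[0.021, 0.029, -0.078, 0.517, -0.333, 0.085]
[0.021, 0.028, -0.079, 0.571, -0.191, 0.152]
[0.021, 0.029, -0.078, 0.583, -0.035, 0.21]
[0.021, 0.028, -0.079, 0.551, 0.121, 0.259]
```

carry_out([
  [0.021,0.029,-0.078,0.425,-0.452,0.015,-0.15],
  [0.021,0.029,-0.078,0.425,-0.452,0.015,-0.15],
  [0.021,0.029,-0.078,0.425,-0.452,0.015,-0.15],
  [0.021,0.029,-0.078,0.425,-0.452,0.015,-0.15],
  [0.021,0.029,-0.078,0.425,-0.452,0.015,-0.15],
])

```text
t: 0.6
tool_pos: [0.2456, -0.4395, 0.226]
tool_rot: [-2.966, -0.754, -0.127]
contact_force: [-0.1, -1.0, 0.5]
opening: 0.0493
grip_force: 0.0
```

carry_out([
  [0.021,0.029,-0.078,0.517,-0.333,0.085,-0.15],
  [0.021,0.029,-0.078,0.517,-0.333,0.085,-0.15],
  [0.021,0.029,-0.078,0.517,-0.333,0.085,-0.15],
  [0.021,0.029,-0.078,0.517,-0.333,0.085,-0.15],
  [0.021,0.029,-0.078,0.517,-0.333,0.085,-0.15],
])

```text
t: 1.1
tool_pos: [0.3352, -0.2774, 0.2216]
tool_rot: [-2.774, -1.084, -0.244]
contact_force: [0.5, -1.2, -0.4]
opening: 0.0491
grip_force: 0.0
```

carry_out([
  [0.021,0.029,-0.078,0.571,-0.191,0.152,-0.15],
  [0.021,0.029,-0.078,0.571,-0.191,0.152,-0.15],
  [0.021,0.029,-0.078,0.571,-0.191,0.152,-0.15],
  [0.021,0.029,-0.078,0.571,-0.191,0.152,-0.15],
  [0.021,0.029,-0.078,0.571,-0.191,0.152,-0.15],
])

```text
t: 1.6
tool_pos: [0.4252, -0.115, 0.2172]
tool_rot: [-2.544, -1.382, -0.352]
contact_force: [-0.7, 0.1, 0.2]
opening: 0.0494
grip_force: 0.0
```

```bash
python3 - <<'E'
from h import *
o=get_obs();print(o["t"],o["q"],o["tool_pos"],o["opening"],o["contact_force"])
A=G+.05*zs-.10*ys
plan(A,RS,2)
E
```

```text
1.6 [-0.63674375 -0.38449081  2.04785204  0.31328224  1.58410582 -0.07370852] [ 0.42516584 -0.1150021   0.21721296] 0.04942787086217136 [-0.67173507  0.09367166  0.24620914]
[0.021, 0.028, -0.078, 0.58, -0.034, 0.21]
[0.021, 0.029, -0.078, 0.549, 0.121, 0.258]
```

carry_out([
  [0.021,0.028,-0.078,0.58,-0.034,0.21,-0.15],
  [0.021,0.028,-0.078,0.58,-0.034,0.21,-0.15],
  [0.021,0.028,-0.078,0.58,-0.034,0.21,-0.15],
  [0.021,0.028,-0.078,0.58,-0.034,0.21,-0.15],
  [0.021,0.028,-0.078,0.58,-0.034,0.21,-0.15],
])

```text
t: 2.1
tool_pos: [0.5158, 0.046, 0.2129]
tool_rot: [-2.283, -1.644, -0.446]
contact_force: [-1.4, -0.5, 0.3]
opening: 0.0488
grip_force: 0.0
```

carry_out([
  [0.021,0.029,-0.078,0.549,0.121,0.258,-0.15],
  [0.021,0.029,-0.078,0.549,0.121,0.258,-0.15],
  [0.021,0.029,-0.078,0.549,0.121,0.258,-0.15],
  [0.021,0.029,-0.078,0.549,0.121,0.258,-0.15],
  [0.021,0.029,-0.078,0.549,0.121,0.258,-0.15],
])

```text
t: 2.6
tool_pos: [0.6068, 0.2073, 0.2081]
tool_rot: [-1.994, -1.87, -0.534]
contact_force: [-0.0, -0.4, -0.7]
opening: 0.049
grip_force: 0.0
```

```bash
python3 - <<'E'
from h import *
c=get_image("wrist");cv2.imwrite("pics/w1.png",c["img"]);import pickle;pickle.dump(c,open("w1.pkl","wb"))
o=get_obs();print(o["t"],o["q"],o["tool_pos"]);p,R=now();print((RS.T@R).round(3),RS.T@(p-G))
for X in(G,G+.031*zs,G-.012*zs):print(proj(c,X))
E
```

```text
2.65 [-0.01278835  0.04048927  1.7285338   0.53318748  1.37410598 -0.05435267] [0.60611495 0.20579117 0.20792051]
[[ 1.    -0.004 -0.001]
 [ 0.004  1.     0.001]
 [ 0.001 -0.001  1.   ]] [ 0.04669599  0.00173539 -0.10111736]
[320.93227127 242.38570549]
[320.77975062 212.18255744]
[320.98834485 253.48976765]
```

View pics/w1.png

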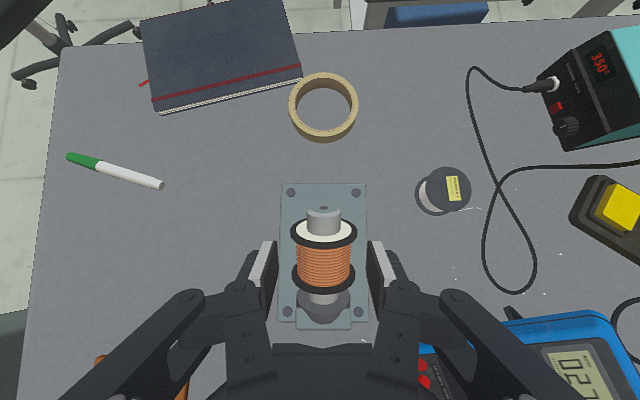

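The wrist view shows the spindle pointing up the image. The tip is near (323,211), the white label near (324,232) and the copper winding spans columns 297–351. The axis therefore lies about 3 px right of my prediction, so I refine it sideways.

```bash
python3 - <<'E'
from h import *
import pickle
c=pickle.load(open("w1.pkl","rb"));h=cv2.cvtColor(c["img"],cv2.COLOR_BGR2HSV)
for r in(250,258,265,272):
    m=np.where((h[r,285:365,1]>90)&(h[r,285:365,0]<20))[0]+285;u=(m.min()+m.max())/2
    # axis pts in plane of axis: G + a zs + b xs
    o,d=ray(c,u,r);k=np.linalg.solve(np.c_[zs,xs,-d],o-G);print(r,m.min(),m.max(),k[:2].round(4))
w=h.copy();g=cv2.cvtColor(c["img"],cv2.COLOR_BGR2GRAY)
for r in(208,214,219):
    print(r,g[r,298:350].tolist())
E
```

```text
250 297 349 [-0.0082  0.0019]
258 297 349 [-0.017   0.0019]
265 297 349 [-0.0248  0.0019]
272 297 349 [-0.0328  0.0019]
208 [131, 133, 134, 133, 134, 132, 131, 136, 133, 132, 127, 135, 133, 132, 130, 130, 132, 135, 133, 136, 136, 105, 87, 91, 93, 94, 93, 96, 86, 92, 128, 135, 132, 134, 130, 131, 130, 131, 130, 142, 144, 135, 131, 132, 132, 132, 132, 129, 133, 131, 132, 131]
214 [132, 132, 132, 132, 131, 132, 132, 138, 101, 85, 107, 145, 166, 165, 163, 160, 161, 162, 163, 162, 164, 163, 164, 165, 167, 165, 166, 166, 165, 163, 164, 164, 164, 162, 160, 162, 162, 162, 166, 168, 153, 124, 106, 129, 134, 131, 135, 131, 130, 132, 133, 133]
219 [139, 137, 140, 121, 95, 49, 39, 47, 56, 87, 102, 108, 115, 119, 121, 123, 130, 130, 134, 136, 144, 144, 146, 150, 147, 149, 149, 152, 151, 153, 149, 148, 145, 143, 143, 141, 138, 139, 136, 133, 122, 118, 91, 51, 39, 55, 106, 137, 142, 139, 140, 135]
```

carry_out([
  [0,0,0,0.005,0,0.15,-0.15],
  [0,0,0,0.005,0,0.28,-0.15],
  [0,0,0,0.005,0,0.387,-0.15],
  [0,0,0,0.005,0,0.387,-0.15],
])

```text
t: 3.05
tool_pos: [0.6058, 0.2641, 0.1032]
tool_rot: [-1.996, -1.864, -0.523]
contact_force: [-1.0, 0.1, -0.7]
opening: 0.0493
grip_force: 0.0
```

carry_out([
  [0,0,0,-0.02,0,0,-0.15],
  [0,0,0,-0.04,0,0,-0.15],
  [0,0,0,-0.06,0,0,-0.15],
  [0,0,0,-0.08,0,0,-0.15],
  [0,0,0,-0.1,0,0,-0.15],
])

```text
t: 3.55
tool_pos: [0.6085, 0.2395, 0.0956]
tool_rot: [-1.996, -1.867, -0.539]
contact_force: [-1.1, 0.2, 3.4]
opening: 0.0491
grip_force: 1.6
```

```bash
sed -i 's/G=np.array.*/G=np.array([.607,.216,.097])/' h.py; python3 - <<'E'
from h import *
o=get_obs();p,R=now();print(o["t"],RS.T@(p-G),RS.T@o["contact_force"])
E
```

```text
3.55 [1.97198755e-02 2.84405956e-05 1.29647870e-02] [ 1.79727801 -1.15734437 -2.84833318]
```

carry_out([
  [0,0,0,-0.01,0,0,-0.15],
  [0,0,0,-0.02,0,0,-0.15],
  [0,0,0,-0.03,0,0,-0.15],
  [0,0,0,-0.04,0,0,-0.15],
  [0,0,0,-0.05,0,0,-0.15],
])

```text
t: 4.05
tool_pos: [0.6067, 0.227, 0.0865]
tool_rot: [-1.996, -1.868, -0.535]
contact_force: [0.4, 1.7, 3.3]
opening: 0.049
grip_force: 1.5
```

carry_out([
  [0,0,0,-0.005,0,0,-0.15],
  [0,0,0,-0.01,0,0,-0.15],
  [0,0,0,-0.015,0,0,-0.15],
])

```text
t: 4.35
tool_pos: [0.6066, 0.2258, 0.0858]
tool_rot: [-1.992, -1.864, -0.541]
contact_force: [2.2, 14.4, 6.4]
opening: 0.0491
grip_force: 8.0
```

```bash
python3 - <<'E'
from h import *
o=get_obs();p,R=now();print(o["t"],RS.T@(p-G),RS.T@o["contact_force"])
c=get_image("scene");cv2.imwrite("pics/s2.png",cv2.resize(c["img"][170:330,120:320],None,fx=4,fy=3.7))
E
```

```text
4.35 [ 0.00289022 -0.00103794  0.01456953] [15.77652878  1.34914451  1.68616013]
```

View pics/s2.png

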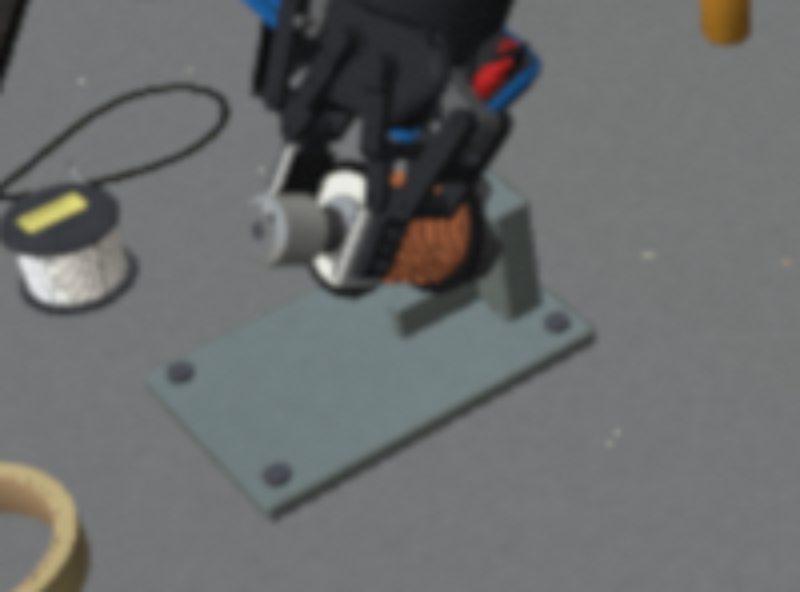

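The groove is now visible at crop (340,220). The push force jumped to 16 N, so the spool is against the stop. I press once more, back off and look from above.

carry_out([
  [0,0,0,-0.008,0,0,-0.15],
  [0,0,0,-0.012,0,0,-0.15],
  [0,0,0,-0.012,0,0,-0.15],
])

```text
t: 4.7
tool_pos: [0.6065, 0.2258, 0.0859]
tool_rot: [-1.987, -1.862, -0.546]
contact_force: [1.7, 22.1, 8.0]
opening: 0.049
grip_force: 11.4
```

carry_out([
  [0,0,0,0.05,0,0,-0.15],
  [0,0,0,0.05,0,-0.12,-0.15],
  [0,0,0,0.05,0,-0.26,-0.15],
  [0,0,0,0.05,0,-0.38,-0.5],
  [0,0,0,0.05,0,-0.38,-1],
])

```text
t: 5.2
tool_pos: [0.6058, 0.1739, 0.1935]
tool_rot: [-2.0, -1.872, -0.542]
contact_force: [0.9, -0.1, 0.5]
opening: 0.076
grip_force: 0.0
```

```bash
python3 - <<'E'
from h import *
import pickle
c=get_image("wrist");pickle.dump(c,open("w2.pkl","wb"))
cv2.imwrite("pics/w2.png",cv2.resize(c["img"][190:330,260:390],None,fx=4,fy=4,interpolation=2))
o=get_obs();p,R=now();print(o["t"],RS.T@(p-G),RS.T@o["contact_force"])
for X in(G+.011*-ys,G+.031*zs,G-.012*zs,G-.012*zs-.032*ys):print(proj(c,X),(proj(c,X)-[260,190])*4)
E
```

```text
5.25 [ 1.09763822e-02 -4.00346259e-05 -1.01752306e-01] [-0.17455921  0.19816101  0.06769651]
[320.82133882 209.5382706 ] [243.28535527  78.15308242]
[320.59914075 172.49666358] [242.39656302 -70.01334567]
[320.78147467 217.05133698] [243.1258987  108.20534791]
[321.06344761 232.38562468] [244.25379045 169.54249873]
```

View pics/w2.png

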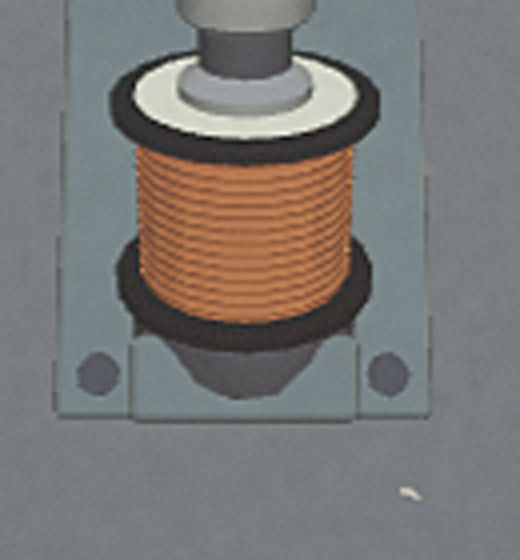

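The groove shows as a dark core at crop (245,30–80), clear of the spool. The white label's ellipse is centred at crop ≈ (245,96), against a predicted (243,108). The groove is therefore about 3 mm further along the spindle than I assumed, so I fit it.

```bash
python3 - <<'E'
from h import *
import pickle
c=pickle.load(open("w2.pkl","rb"));h=cv2.cvtColor(c["img"],cv2.COLOR_BGR2HSV)
m=cv2.inRange(h,np.array((0,0,190)),np.array((180,60,255)));k=np.zeros_like(m);k[200:227,285:355]=m[200:227,285:355]
C=cv2.convexHull(np.vstack(cv2.findContours(k,0,2)[0]));e=cv2.fitEllipse(C);print(e,cv2.boundingRect(C))
th=np.linspace(0,2*np.pi,60)
for a in(0,.002,.004):
    P=np.array([proj(c,G+(a-.012)*zs+.0265*(np.cos(t)*xs+np.sin(t)*ys)) for t in th]).astype(np.float32);print(a,cv2.fitEllipse(P),P.min(0),P.max(0))
c0=get_image("top");p=[]
c1=get_image("scene");import pickle
pickle.dump((c0,c1),open("v2.pkl","wb"))
for n,cc in(("top",c0),("scene",c1)):
    print(n,[proj(cc,G+.031*zs+a*zs).round(1).tolist() for a in(0,.003)])
cv2.imwrite("pics/e3.png",np.hstack([cv2.resize(c0["img"][140:205,195:290],(400,274),interpolation=2),cv2.resize(c1["img"][205:270,165:260],(400,274),interpolation=2)]))
E
```

```text
((320.7803955078125, 213.2569122314453), (21.09128761291504, 54.352333068847656), 90.1797866821289) (294, 204, 55, 20)
0 ((320.7755126953125, 218.11431884765625), (22.729936599731445, 56.80358123779297), 89.74488067626953) [292.38962 206.75787] [349.17664 229.47911]
0.002 ((320.7673645019531, 216.132568359375), (22.413347244262695, 56.94227600097656), 89.74671936035156) [292.31238 204.93433] [349.23785 227.33908]
0.004 ((320.7591552734375, 214.14102172851562), (22.093385696411133, 57.08165740966797), 89.74855041503906) [292.23477 203.10269] [349.29938 225.1876 ]
top [[220.0, 161.8], [218.6, 161.5]]
scene [[186.8, 230.6], [185.2, 230.6]]
```

View pics/e3.png

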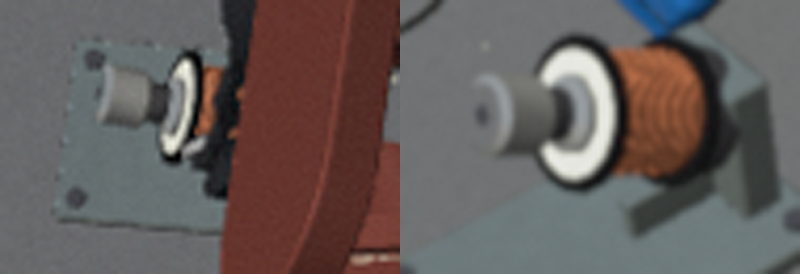

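```bash
sed -i 's/G=np.array.*/G=np.array([.6073,.2205,.097])/' h.py; cat >> h.py <<'E'
def RD(a):
    a=np.radians(a);y=np.array([np.cos(a),np.sin(a),0]);return np.c_[np.cross(y,-up),y,-up]
T=np.array([.4414,-.2135,.09])
E
python3 - <<'E'
from h import *
import pickle
_,c1=pickle.load(open("v2.pkl","rb"));print(proj(c1,G+.031*zs),"vs 185.2 232.3")
plan(T+[0,0,.075],RD(-23.2),3)
E
```

```text
[184.34830354 231.83982664] vs 185.2 232.3
[-0.01, -0.055, 0.035, -0.397, -0.15, -0.2]
[-0.01, -0.055, 0.035, -0.439, -0.099, -0.131]
[-0.009, -0.055, 0.035, -0.463, -0.046, -0.055]
```

Scene projection now agrees (0.9 px). Travel to the clip.

carry_out([
  [-0.01,-0.055,0.035,-0.397,-0.15,-0.2,-1],
  [-0.01,-0.055,0.035,-0.397,-0.15,-0.2,-1],
  [-0.01,-0.055,0.035,-0.397,-0.15,-0.2,-1],
  [-0.01,-0.055,0.035,-0.397,-0.15,-0.2,-1],
  [-0.01,-0.055,0.035,-0.397,-0.15,-0.2,-1],
])

```text
t: 5.85
tool_pos: [0.5483, 0.0463, 0.1787]
tool_rot: [-2.212, -1.839, -0.37]
contact_force: [0.2, -0.5, 0.1]
opening: 0.0856
grip_force: 0.0
```

carry_out([
  [-0.01,-0.055,0.035,-0.439,-0.099,-0.131,-1],
  [-0.01,-0.055,0.035,-0.439,-0.099,-0.131,-1],
  [-0.01,-0.055,0.035,-0.439,-0.099,-0.131,-1],
  [-0.01,-0.055,0.035,-0.439,-0.099,-0.131,-1],
  [-0.01,-0.055,0.035,-0.439,-0.099,-0.131,-1],
])

```text
t: 6.35
tool_pos: [0.4957, -0.0829, 0.1723]
tool_rot: [-2.422, -1.796, -0.197]
contact_force: [0.4, 0.1, -0.1]
opening: 0.0853
grip_force: 0.0
```

carry_out([
  [-0.009,-0.055,0.035,-0.463,-0.046,-0.055,-1],
  [-0.009,-0.055,0.035,-0.463,-0.046,-0.055,-1],
  [-0.009,-0.055,0.035,-0.463,-0.046,-0.055,-1],
  [-0.009,-0.055,0.035,-0.463,-0.046,-0.055,-1],
  [-0.009,-0.055,0.035,-0.463,-0.046,-0.055,-1],
])

```text
t: 6.85
tool_pos: [0.4426, -0.2123, 0.1651]
tool_rot: [-2.622, -1.73, -0.004]
contact_force: [-0.0, -0.1, 0.6]
opening: 0.0853
grip_force: 0.0
```

```bash
python3 - <<'E'
from h import *
import pickle
c=get_image("wrist");pickle.dump(c,open("w3.pkl","wb"))
o=get_obs();p,R=now();print(o["t"],p,(RD(-23.2).T@R).round(3).tolist(),o["q"])
h=cv2.cvtColor(c["img"],cv2.COLOR_BGR2HSV)
m=cv2.inRange(h,np.array((100,150,60)),np.array((125,255,255)));C=max(cv2.findContours(m,0,2)[0],key=cv2.contourArea);print("holder",cv2.minAreaRect(C))
m=cv2.inRange(h,np.array((0,150,80)),np.array((6,255,255)))|cv2.inRange(h,np.array((174,150,80)),np.array((180,255,255)));C=max(cv2.findContours(m,0,2)[0],key=cv2.contourArea);print("tab",cv2.minAreaRect(C),cv2.contourArea(C))
print(proj(c,T),proj(c,T+[0,0,.027]),proj(c,[T[0],T[1],.044]))
cv2.imwrite("pics/w3.png",c["img"][150:400,200:440])
E
```

```text
6.9 [ 0.44281011 -0.21188326  0.16522246] [[1.0, 0.002, 0.002], [-0.002, 1.0, 0.001], [-0.002, -0.001, 1.0]] [-0.59934065 -0.2271519   1.98719427  0.00231249  1.38093061 -0.1964848 ]
holder ((320.0, 183.5), (55.0, 90.0), 90.0)
tab ((319.5, 207.0), (34.0, 39.0), 90.0) 1212.5
[322.68281596 206.22340438] [322.8396459  219.60168429] [322.48243483 189.13001808]
```

View pics/w3.png

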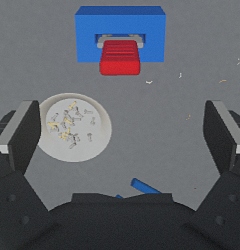

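The wrist crop shows the holder square to the tool, with the red tab at full-image (319.5,207), roughly centred between the fingers. I descend and grasp.

carry_out([
  [0,0,0,-0.007,-0.006,0.1,-1],
  [0,0,0,-0.007,-0.006,0.2,-1],
  [0,0,0,-0.007,-0.006,0.295,-1],
  [0,0,0,-0.007,-0.006,0.295,-1],
])

```text
t: 7.3
tool_pos: [0.4376, -0.2107, 0.0726]
tool_rot: [-2.614, -1.729, 0.002]
contact_force: [-0.4, 0.9, -0.7]
opening: 0.0855
grip_force: 0.0
```

carry_out([
  [0,0,0,0,0,0,0],
  [0,0,0,0,0,0,0.6],
  [0,0,0,0,0,0,0.6],
  [0,0,0,0,0,0,0.6],
  [0,0,0,0,0,0,0.6],
], force=70)

```text
t: 7.8
tool_pos: [0.4409, -0.215, 0.0787]
tool_rot: [2.62, 1.727, 0.005]
contact_force: [1.5, 0.4, 3.9]
opening: 0.0288
grip_force: 68.7
```

```bash
python3 - <<'E'
from h import *
o=get_obs();p,R=now();print(o["t"],p,o["opening"],o["grip_force"],(RD(-23.2).T@o["contact_force"]).round(1),(R.T@(T-p)).round(4))
E
```

```text
7.8 [ 0.44093204 -0.21504925  0.0786513 ] 0.02880996768937772 68.72642040252686 [ 0.9  1.2 -3.9] [ 0.0016 -0.0001 -0.0113]
```

carry_out([
  [0,0,0,0,0,-0.08,0.6],
  [0,0,0,0,0,-0.16,0.6],
  [0,0,0,0,0,-0.26,0.6],
  [0,0,0,0,0,-0.4,0.6],
  [0,0,0,0,0,-0.5,0.6],
])

```text
t: 8.3
tool_pos: [0.4397, -0.2147, 0.2297]
tool_rot: [2.62, 1.728, 0.004]
contact_force: [0.3, 0.0, -0.4]
opening: 0.0294
grip_force: 69.2
```

```bash
python3 - <<'E'
from h import *
import pickle
c=get_image("wrist");s=get_image("scene");t=get_image("top");pickle.dump((c,s,t),open("w4.pkl","wb"))
o=get_obs();p,R=now();print(o["t"],p,o["opening"],o["grip_force"])
X=lambda z:p+R@np.array([0,0,z])
print("wrist",[proj(c,X(z)).round(1).tolist() for z in(-.019,0,.03,.06)])
q=proj(s,X(.02));print("scene",[proj(s,X(z)).round(1).tolist() for z in(-.019,0,.03,.06)])
W=np.zeros((400,800,3),np.uint8);W[:,:400]=cv2.resize(c["img"][120:320,220:420],(400,400),interpolation=2)
x,y=int(q[0])-50,int(q[1])-50;W[:,400:]=cv2.resize(s["img"][y:y+100,x:x+100],(400,400),interpolation=2);print(x,y);cv2.imwrite("pics/w4.png",W)
E
```

```text
8.45 [ 0.44058262 -0.21529647  0.23002014] 0.029450955904209666 69.20244097709656
wrist [[326.7, 271.4], [326.2, 251.9], [325.7, 228.8], [325.3, 211.6]]
scene [[445.9, 93.0], [444.2, 102.7], [441.6, 117.5], [439.0, 131.7]]
392 62
```

View pics/w4.png

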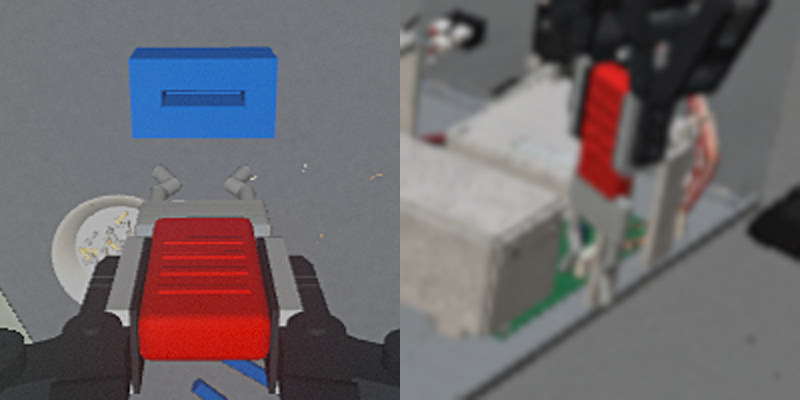

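The clip is held squarely: tab, bridge and noses are symmetric about column ≈321 (noses near 301 and 340, row 210). In the scene view it hangs vertical on the tool axis. I carry it to a point above the groove.

```bash
python3 - <<'E'
from h import *
plan(G-.19*ys,RS,3)
E
```

```text
[0.01, 0.055, -0.035, 0.419, 0.015, -0.035]
[0.01, 0.055, -0.036, 0.414, 0.061, 0.036]
[0.011, 0.055, -0.035, 0.393, 0.109, 0.103]
```

carry_out([
  [0.01,0.055,-0.035,0.419,0.015,-0.035,0.6],
  [0.01,0.055,-0.035,0.419,0.015,-0.035,0.6],
  [0.01,0.055,-0.035,0.419,0.015,-0.035,0.6],
  [0.01,0.055,-0.035,0.419,0.015,-0.035,0.6],
  [0.01,0.055,-0.035,0.419,0.015,-0.035,0.6],
])

```text
t: 8.95
tool_pos: [0.4923, -0.1003, 0.2358]
tool_rot: [-2.419, -1.796, -0.191]
contact_force: [-0.3, -0.2, -1.1]
opening: 0.0289
grip_force: 69.3
```

carry_out([
  [0.01,0.055,-0.036,0.414,0.061,0.036,0.6],
  [0.01,0.055,-0.036,0.414,0.061,0.036,0.6],
  [0.01,0.055,-0.036,0.414,0.061,0.036,0.6],
  [0.01,0.055,-0.036,0.414,0.061,0.036,0.6],
  [0.01,0.055,-0.036,0.414,0.061,0.036,0.6],
])

```text
t: 9.45
tool_pos: [0.5461, 0.0121, 0.2473]
tool_rot: [-2.209, -1.844, -0.368]
contact_force: [-0.2, -0.3, -0.2]
opening: 0.0291
grip_force: 69.3
```

carry_out([
  [0.011,0.055,-0.035,0.393,0.109,0.103,0.6],
  [0.011,0.055,-0.035,0.393,0.109,0.103,0.6],
  [0.011,0.055,-0.035,0.393,0.109,0.103,0.6],
  [0.011,0.055,-0.035,0.393,0.109,0.103,0.6],
  [0.011,0.055,-0.035,0.393,0.109,0.103,0.6],
])

```text
t: 9.95
tool_pos: [0.6, 0.1253, 0.2585]
tool_rot: [-1.991, -1.868, -0.527]
contact_force: [-0.2, 0.1, -0.8]
opening: 0.0292
grip_force: 69.4
```

```bash
python3 - <<'E'
from h import *
p,R=now();print((RS.T@R).round(3).tolist());print(rel(p,R,G-.106*ys,RS).tolist())
E
```

```text
[[1.0, -0.004, 0.0], [0.004, 1.0, -0.005], [-0.0, 0.005, 1.0]]
[-0.002, -0.0, -0.001, 0.006, 0.006, 0.272]
```

carry_out([
  [0,0,0,0.006,0.006,0.09,0.6],
  [0,0,0,0.006,0.006,0.18,0.6],
  [0,0,0,0.006,0.006,0.27,0.6],
  [0,0,0,0.006,0.006,0.27,0.6],
])

```text
t: 10.35
tool_pos: [0.6013, 0.1678, 0.1854]
tool_rot: [-1.989, -1.864, -0.52]
contact_force: [-0.1, 0.0, -0.8]
opening: 0.0291
grip_force: 69.4
```

```bash
python3 - <<'E'
from h import *
import pickle
c=get_image("wrist");s=get_image("scene");pickle.dump((c,s),open("w5.pkl","wb"))
o=get_obs();p,R=now();print(o["t"],RS.T@(p-G),o["opening"])
W=np.zeros((400,800,3),np.uint8);W[:,:400]=cv2.resize(c["img"][130:290,240:400],(400,400),interpolation=2)
W[:,400:]=cv2.resize(s["img"][170:270,150:250],(400,400),interpolation=2);cv2.imwrite("pics/w5.png",W)
Q=lambda z:p+R@np.array([0,0,z])
print([((proj(s,Q(z))-[150,170])*4+[400,0]).round().tolist() for z in(.01,.0457,.0687)],((proj(s,G)-[150,170])*4+[400,0]).round())
E
```

```text
10.45 [ 2.17928104e-04 -9.72217292e-05 -1.07070752e-01] 0.02936136835474146
[[672.0, 36.0], [645.0, 115.0], [628.0, 165.0]] [601. 246.]
```

View pics/w5.png

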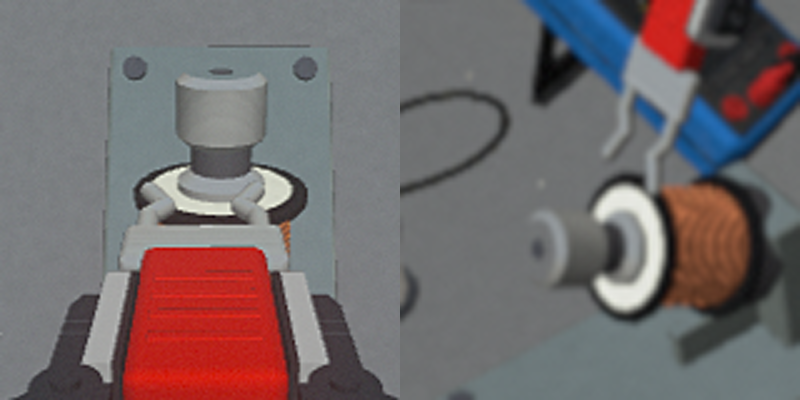

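The spindle appears near column 328 while the clip's midline is at about 321. The arm was still settling when that picture was taken, so I re-measure now that it is still.

```bash
cat > m.py <<'E'
from h import *
ps=[]
for i in range(2):
    c=get_image("wrist");p,R=now();ps.append(RS.T@(p-G)*1e3);r=Ro.from_matrix(RS.T@R).as_rotvec()*57.3
    h=cv2.cvtColor(c["img"],cv2.COLOR_BGR2HSV);g=h[:,:,2].astype(int)
    red=np.where((h[:,:,1]>150)&((h[:,:,0]<7)|(h[:,:,0]>173)));q=(red[0]>225)&(red[1]>270)&(red[1]<380);
    t=[(np.where((h[k,285:365,2]>185)&(h[k,285:365,1]<60))[0]+285) for k in(199,202)]
    print(ps[-1].round(1),r.round(2),"tab",(np.percentile(red[1][q],1)+np.percentile(red[1][q],99))/2,"label",[(x.min(),x.max(),(x.min()+x.max())/2) for x in t if len(x)])
import pickle;pickle.dump(c,open("w6.pkl","wb"))
for k in (170,180,191): print(k,g[k,300:360].tolist())
E
python3 m.py
```

```text
[   0.9    0.8 -108.2] [0.15 0.06 0.21] tab 322.0 label [(np.int64(304), np.int64(344), np.float64(324.0)), (np.int64(299), np.int64(349), np.float64(324.0))]
[   1.3    1.2 -108.8] [0.08 0.07 0.17] tab 322.0 label [(np.int64(304), np.int64(342), np.float64(323.0)), (np.int64(298), np.int64(348), np.float64(323.0))]
170 [137, 136, 135, 133, 137, 126, 94, 96, 102, 111, 116, 119, 121, 124, 129, 129, 134, 140, 143, 143, 146, 147, 147, 146, 145, 149, 150, 150, 148, 146, 144, 141, 139, 140, 135, 134, 134, 130, 124, 118, 101, 118, 135, 136, 137, 137, 136, 136, 136, 137, 135, 137, 137, 135, 135, 135, 137, 139, 137, 139]
180 [137, 137, 134, 135, 140, 126, 96, 98, 108, 115, 120, 126, 128, 132, 134, 137, 144, 144, 146, 150, 151, 151, 150, 150, 152, 152, 151, 152, 149, 150, 148, 143, 141, 137, 138, 137, 131, 126, 120, 113, 94, 130, 137, 137, 136, 134, 136, 137, 135, 135, 136, 135, 135, 135, 135, 134, 136, 136, 136, 135]
191 [137, 138, 135, 135, 133, 135, 137, 137, 136, 139, 144, 112, 68, 69, 78, 86, 86, 89, 91, 92, 93, 92, 92, 90, 91, 91, 92, 89, 91, 89, 85, 83, 78, 77, 68, 112, 136, 140, 141, 136, 138, 138, 135, 135, 135, 135, 139, 138, 136, 137, 138, 137, 134, 136, 135, 135, 135, 138, 137, 137]
```

carry_out([
  [0,0,0,-0.004,0.001,0.03,0.6],
  [0,0,0,-0.004,0.001,0.06,0.6],
  [0,0,0,-0.004,0.001,0.06,0.6],
  [0,0,0,-0.004,0.001,0.06,0.6],
  [0,0,0,-0.004,0.001,0.06,0.6],
])

```text
t: 11.05
tool_pos: [0.6051, 0.1766, 0.1739]
tool_rot: [-1.989, -1.869, -0.529]
contact_force: [0.2, -0.2, -0.9]
opening: 0.0293
grip_force: 69.4
```

```bash
python3 m.py | head -2; python3 - <<'E'
from h import *
import pickle
c=pickle.load(open("w6.pkl","rb"));h=cv2.cvtColor(c["img"],cv2.COLOR_BGR2HSV);g=h[:,:,2]
s=get_image("scene");p,R=now();print(RS.T@(p-G)*1e3,get_obs()["contact_force"])
# dark core rows in wrist along axis column, and core centre col
print(g[160:225,322].tolist())
for r in(180,184,188,192): print(r,g[r,300:346].tolist())
# scene: prongs bright against background
hs=cv2.cvtColor(s["img"],cv2.COLOR_BGR2HSV);q=proj(s,p+R@np.array([0,0,.06]));print(q,proj(s,G))
x,y=int(q[0]),int(q[1])
for r in range(y-14,y+14,2): print(r,x-14,hs[r,x-14:x+16,2].tolist())
E
```

```text
[  0.5   0.6 -88.7] [0.25 0.08 0.16] tab 322.0 label []
[  0.4   0.6 -88.7] [0.24 0.08 0.16] tab 322.0 label []
[  0.46073055   0.57092718 -88.77701873] [ 0.59948993 -0.54288315 -0.98694803]
[136, 135, 138, 114, 88, 89, 125, 134, 151, 167, 165, 164, 161, 142, 141, 146, 143, 145, 146, 148, 146, 146, 144, 144, 143, 151, 151, 148, 148, 149, 148, 142, 145, 144, 144, 149, 151, 85, 92, 91, 89, 87, 90, 90, 91, 88, 89, 88, 91, 85, 158, 164, 162, 163, 164, 164, 158, 145, 144, 147, 184, 161, 155, 158, 159]
180 [134, 134, 137, 137, 126, 92, 94, 102, 103, 110, 115, 127, 124, 128, 131, 133, 139, 139, 143, 143, 143, 147, 146, 146, 145, 148, 148, 148, 149, 146, 147, 143, 141, 141, 138, 141, 138, 133, 125, 123, 120, 117, 94, 130, 137, 134]
184 [135, 136, 134, 136, 140, 97, 93, 101, 110, 114, 122, 126, 127, 131, 132, 134, 138, 137, 141, 146, 148, 146, 143, 147, 148, 148, 150, 147, 148, 145, 145, 142, 143, 139, 142, 142, 136, 130, 130, 123, 115, 113, 90, 130, 137, 134]
188 [132, 133, 133, 134, 138, 97, 99, 106, 112, 115, 121, 127, 131, 135, 138, 142, 142, 143, 145, 147, 150, 149, 148, 148, 150, 150, 1
[... 1843 characters left out ...]
8, 231, 230, 230, 229, 223, 190, 158, 139, 139, 177, 168, 93, 31, 31, 69, 119, 151, 151]
222 190 [114, 114, 114, 114, 113, 112, 101, 88, 138, 207, 230, 229, 224, 211, 198, 194, 184, 167, 152, 135, 141, 196, 219, 178, 94, 31, 35, 79, 135, 168]
224 190 [121, 118, 118, 119, 120, 119, 118, 121, 144, 186, 208, 184, 159, 156, 155, 157, 156, 156, 148, 133, 152, 213, 230, 222, 167, 82, 24, 40, 94, 149]
226 190 [134, 117, 113, 115, 115, 116, 117, 117, 116, 117, 109, 83, 77, 89, 113, 137, 152, 149, 138, 121, 157, 220, 231, 230, 207, 123, 45, 31, 72, 115]
228 190 [149, 127, 109, 104, 107, 108, 109, 109, 111, 111, 105, 84, 62, 55, 63, 95, 135, 156, 155, 143, 142, 186, 226, 229, 215, 152, 70, 24, 48, 92]
```

```bash
python3 - <<'E'
from h import *
import pickle
c=pickle.load(open("w6.pkl","rb"));p,R=now();g=cv2.cvtColor(c["img"],cv2.COLOR_BGR2GRAY)
for n,a,b in(("free mouth",.0085,.016),("core foot",-.0045,.011),("spool mouth",-.0085,.016)):print(n,[proj(c,G+(a+k)*zs-b*ys).round(1).tolist() for k in(0,.003)])
for x in(0,.003):
  print("tip l/r",[proj(c,p+R@np.array([x,sg*.0165,.0687])).round(1).tolist() for sg in(-1,1)],"nose",[proj(c,p+R@np.array([x,sg*.011,.0537])).round(1).tolist() for sg in(-1,1)],"bridge top corner",[proj(c,p+R@np.array([x,sg*.021,.0137])).round(1).tolist() for sg in(-1,1)])
np.set_printoptions(linewidth=250)
for r in range(188,232,2): print(r,g[r,284:362:2])
E
```

```text
free mouth [[323.3, 196.4], [323.3, 192.8]]
core foot [[323.3, 209.2], [323.3, 205.8]]
spool mouth [[323.3, 216.1], [323.3, 212.7]]
tip l/r [[302.8, 207.6], [344.5, 207.5]] nose [[309.0, 215.0], [338.7, 214.9]] bridge top corner [[289.8, 240.6], [358.8, 240.5]]
tip l/r [[302.8, 204.0], [344.6, 204.0]] nose [[308.9, 211.2], [338.7, 211.2]] bridge top corner [[289.6, 236.2], [359.0, 236.1]]
188 [130 131 128 127 129 127 127 127 126 128 132  97 112 120 131 137 141 145 148 147 149 147 148 145 146 138 134 128 113  97 131 128 128 130 128 129 130 129 128]
190 [128 128 130 128 129 128 127 131 129 128 130  92 109 120 131 135 141 142 145 148 146 146 147 145 144 139 136 122 114  93 131 127 127 131 133 131 131 128 129]
192 [128 129 129 129 128 130 127 131 131 127 130 109 110 125 132 135 136 140 144 144 146 144 145 144 139 138 135 123 110 127 128 129 128 129 131 133 131 128 130]
194 [127 130 128 127 130 129 132 129 129 128 129 133 101 120 133 136 139 144 144 144 145 143 145 143 141 135 132 126 112 130 129 129 128 129 130 132 130 128 128]
196 [130 129 130 127 130 127 128 129 129 129 129 128 128 126
[... 2155 characters left out ...]
157 154 157 157 157 159 156 162 100  53  48  47 133]
224 [130 131 136 134 160 159 159 159 159 157 159 158 161 159 160 158 159 160 160 158 160 160 160 159 158 160 160 158 159 158 158 157 159 159 168  48  41 134 133]
226 [132 133 131 142 158 157 159 161 158 159 161 161 160 161 161 162 161 161 161 163 162 162 161 164 163 163 163 161 162 161 162 161 160 161 158  54 131 135 132]
228 [128 132 115 149 158 159 158 161 164 168 168 169 171 171 170 168 172 170 170 170 132 129 129 130 132 131 129 129 132 159 162 159 158 159 155 135 133 132 134]
230 [128 132 130 159 161 162 165  99  70  84  79  82  80  79  78  82  84  81  80  80  81  81  87  78  83  86  85  79  81  76  64 168 162 163 163 134 131 129 132]
```

carry_out([
  [0,0,0,-0.002,0.006,0,0.6],
  [0,0,0,-0.002,0.006,0.02,0.6],
  [0,0,0,-0.002,0.006,0.04,0.6],
  [0,0,0,-0.002,0.006,0.055,0.6],
  [0,0,0,-0.002,0.006,0.055,0.6],
], force=90)

```text
t: 11.7
tool_pos: [0.6064, 0.1846, 0.1578]
tool_rot: [-1.989, -1.868, -0.527]
contact_force: [0.8, 0.6, -1.4]
opening: 0.0288
grip_force: 88.6
```

```bash
python3 - <<'E'
from h import *
c=get_image("wrist");p,R=now();o=get_obs();print(RS.T@(p-G)*1e3,RS.T@o["contact_force"],o["wrist_torque"],o["t"])
g=cv2.cvtColor(c["img"],cv2.COLOR_BGR2GRAY);np.set_printoptions(linewidth=250)
for r in (180,186,192,204,208,212,216,224): print(r,g[r,290:356:2])
E
```

```text
[ -0.48964633   1.61480813 -71.15111148] [-1.31520025 -0.71021267  0.54066312] [-0.31371413  0.03829659  0.01063903] 11.75
180 [130 128 128 129 128 133 109  94 105 112 118 124 132 136 143 143 146 144 148 149 143 138 137 134 134 123 113 125 128 128 128 127 129]
186 [129 128 127 129 132 129 123  96 103 116 124 130 137 138 143 143 146 145 148 149 145 142 141 133 128 119 106 126 127 129 130 131 130]
192 [128 129 127 127 128 129 119  97 107 120 126 131 137 145 145 147 147 148 149 147 146 142 134 134 130 119 101 126 128 127 128 129 132]
204 [127 127 130 121 161 161 155 126 128 135  60  72  86  89  90  84  87  87  86  87  87  87  74  59 121 163 163 167 129 131 128 128 129]
208 [128 128 128 114 103 138 158 159 159  54  60  70  78  79  81  83  90  88  87  84  87  76 100 164 162 161 143 100 133 129 130 126 128]
212 [135  98  46  42  85 171 163 158 160 149  88  74  77  82  84  88  86  87  88  86  84 113 135 152 158 160 160 200 134  48  40  59 133]
216 [ 52  56 220 139 161 162 134 114  82 157 159 163 153 102  79  84  84  84  84  82  99 159 151  94  95 129 156 162 134 211 215 176  45]
224 [137 159 160 159 160 160 158 160 160 158 159 160 157 159 159 160 159 160 162 159 157 159 158 158 158 159 157 158 156 156 159 147 156]
```

carry_out([
  [0,0,0,0,0.004,0,0.6],
  [0,0,0,0,0.004,0.01,0.6],
  [0,0,0,0,0.004,0.02,0.6],
  [0,0,0,0,0.004,0.028,0.6],
])

```text
t: 12.15
tool_pos: [0.6085, 0.1884, 0.1517]
tool_rot: [-1.989, -1.868, -0.529]
contact_force: [-0.4, -0.3, 0.1]
opening: 0.0289
grip_force: 88.7
```

```bash
cat > st.py <<'E'
from h import *
p,R=now();o=get_obs();print(RS.T@(p-G)*1e3,(RS.T@o["contact_force"]).round(1),(RS.T@o["wrist_torque"]).round(2),o["t"],o["opening"])
E
python3 st.py
```

```text
[ -0.33884331   3.16914286 -63.34832887] [-0.2 -0.3 -0.2] [ 0.19 -0.29 -0.03] 12.15 0.0288851260858467
```

carry_out([
  [0,0,0,0,-0.001,0.008,0.6],
  [0,0,0,0,-0.001,0.016,0.6],
  [0,0,0,0,-0.001,0.024,0.6],
  [0,0,0,0,-0.001,0.032,0.6],
])

```text
t: 12.55
tool_pos: [0.6089, 0.1927, 0.1457]
tool_rot: [-1.989, -1.87, -0.529]
contact_force: [-5.1, -6.2, 8.7]
opening: 0.0289
grip_force: 90.3
```

```bash
python3 st.py
```

```text
[  0.36542675   3.27629967 -56.00513299] [ -1.3  -4.7 -10.7] [ 1.18 -0.29 -0.02] 12.55 0.028897406714159232
```

carry_out([
  [0,0,0,0,-0.004,0,0.6],
  [0,0,0,0,-0.004,0.008,0.6],
  [0,0,0,0,-0.004,0.016,0.6],
  [0,0,0,0,-0.004,0.024,0.6],
])

```text
t: 12.95
tool_pos: [0.6082, 0.1969, 0.1377]
tool_rot: [-1.991, -1.869, -0.531]
contact_force: [2.1, 0.1, 0.7]
opening: 0.0286
grip_force: 88.9
```

```bash
python3 st.py
```

```text
[-1.05445061e-02  2.31668151e+00 -4.69684440e+01] [ 0.6  2.1 -0.5] [-0.4  -0.32 -0.  ] 12.95 0.028569387576703836
```

carry_out([
  [0,0,0,0,0,0.008,0.6],
  [0,0,0,0,0,0.014,0.6],
  [0,0,0,0,0,0.018,0.6],
])

```text
t: 13.25
tool_pos: [0.6086, 0.1977, 0.1364]
tool_rot: [-1.989, -1.873, -0.528]
contact_force: [-10.5, -18.3, 22.6]
opening: 0.0286
grip_force: 92.3
```

```bash
python3 st.py
```

```text
[  0.08476642   2.67012987 -45.46893732] [ -5.1  -9.3 -29. ] [ 2.09 -1.1  -0.06] 13.25 0.028569666918248287
```

carry_out([
  [0,0,0,0.001,-0.004,0,0.6],
  [0,0,0,0.001,-0.004,0,0.6],
])

```text
t: 13.45
tool_pos: [0.6083, 0.1977, 0.1365]
tool_rot: [-1.991, -1.873, -0.531]
contact_force: [-5.3, -15.0, 17.1]
opening: 0.0292
grip_force: 91.4
```

```bash
python3 st.py
```

```text
[  0.14113976   2.41958536 -45.54122041] [ -4.7  -4.4 -22.5] [ 1.02 -1.1  -0.03] 13.45 0.029243672452468044
```

Seated at a hard stop, at the expected depth (−45.5 mm against the expected −45.7). I ease off, open, withdraw and check.

carry_out([
  [0,0,0,0.003,-0.006,-0.008,0.6],
  [0,0,0,0.003,-0.006,-0.008,0.2],
  [0,0,0,0.003,-0.006,-0.008,-0.4],
  [0,0,0,0.003,-0.006,-0.008,-0.8],
  [0,0,0,0.003,-0.006,-0.008,-0.8],
])

```text
t: 13.95
tool_pos: [0.6041, 0.2, 0.1347]
tool_rot: [-1.989, -1.868, -0.528]
contact_force: [-0.8, -0.8, 0.1]
opening: 0.0759
grip_force: 0.0
```

carry_out([
  [0,0,0,0,0,-0.08,-0.8],
  [0,0,0,0,0,-0.2,-0.8],
  [0,0,0,0,0,-0.3,-0.8],
  [0,0,0,0,0,-0.4,-0.8],
  [0,0,0,0,0,-0.4,-0.8],
])

```text
t: 14.45
tool_pos: [0.6039, 0.1383, 0.2441]
tool_rot: [-1.992, -1.872, -0.538]
contact_force: [0.1, -0.2, 0.7]
opening: 0.0769
grip_force: 0.0
```

```bash
python3 st.py; python3 - <<'E'
from h import *
c=get_image("wrist");s=get_image("scene")
P={"tab mid":G-.057*ys,"tab top":G-.084*ys,"tab bot":G-.03*ys}
for n,k in(("wrist",c),("scene",s)):
    h=cv2.cvtColor(k["img"],cv2.COLOR_BGR2HSV);m=cv2.inRange(h,np.array((0,150,80)),np.array((6,255,255)))|cv2.inRange(h,np.array((174,150,80)),np.array((180,255,255)))
    q=proj(k,P["tab mid"]).astype(int);z=np.zeros_like(m);z[max(q[1]-50,0):q[1]+50,q[0]-50:q[0]+50]=m[max(q[1]-50,0):q[1]+50,q[0]-50:q[0]+50]
    C=max(cv2.findContours(z,0,2)[0],key=cv2.contourArea);M=cv2.moments(C);print(n,"tab seen",M["m10"]/M["m00"],M["m01"]/M["m00"],cv2.boundingRect(C),cv2.minAreaRect(C))
    # expected outline of tab when seated
    B=np.array([proj(k,G-(.057+a)*ys+b*xs+d*zs) for a in(-.027,.027) for b in(-.015,.015) for d in(-.006,.006)],np.float32);H=cv2.convexHull(B);M=cv2.moments(H);print("   expected",M["m10"]/M["m00"],M["m01"]/M["m00"],B.min(0),B.max(0),cv2.minAreaRect(B))
# amber bottle
h=cv2.cvtColor(s["img"],cv2.COLOR_BGR2HSV);m=cv2.inRange(h,np.array((12,130,80)),np.array((25,255,255)))[150:185,285:315];print("bottle px",np.argwhere(m).mean(0)[::-1]+[285,150])
E
```

```text
[   2.3423733     1.62093848 -168.55705454] [ 0.2  0.1 -0.7] [ 0.02 -0.19 -0.04] 14.45 0.07687958291771911
wrist tab seen 319.2615658362989 193.0395413206801 (302, 179, 35, 28) ((319.0, 192.5), (27.0, 34.0), 90.0)
   expected 321.2728180199211 195.0576955970969 [303.4409  179.22585] [339.15045 209.97624] ((321.2911682128906, 194.5933380126953), (30.689029693603516, 35.70964050292969), 89.8747329711914)
scene tab seen 209.48423153692613 201.7956087824351 (199, 185, 22, 35) ((209.4500274658203, 202.15000915527344), (14.862703323364258, 33.5201416015625), 18.434947967529297)
   expected 210.57388734585103 201.0927023414276 [197.75986 182.09564] [223.60434 220.04439] ((210.40509033203125, 201.24697875976562), (18.015958786010742, 37.4471549987793), 19.102235794067383)
bottle px [300.44343891 169.87330317]
```

The tab matches the seated outline within about 1 px in the scene view, and the bottle has not moved. As a depth check I press gently on the tab top with the shut fingers.

carry_out([
  [0,0,0,-0.007,0,0,1],
  [0,0,0,-0.007,0,0.08,1],
  [0,0,0,-0.007,0,0.16,1],
  [0,0,0,-0.007,0,0.23,1],
  [0,0,0,-0.007,0,0.25,1],
], force=30)

```text
t: 15.05
tool_pos: [0.6005, 0.1766, 0.1683]
tool_rot: [-1.987, -1.865, -0.52]
contact_force: [-0.3, 0.3, 1.3]
opening: 0.0035
grip_force: 0.5
```

carry_out([
  [0,0,0,0,0,0.01,1],
  [0,0,0,0,0,0.02,1],
  [0,0,0,0,0,0.028,1],
  [0,0,0,0,0,0.034,1],
])

```text
t: 15.45
tool_pos: [0.6065, 0.1788, 0.1693]
tool_rot: [-1.992, -1.873, -0.536]
contact_force: [-3.9, -10.7, 16.5]
opening: 0.0003
grip_force: 9.5
```

```bash
python3 st.py
```

```text
[  0.10249188   1.78273189 -83.41488221] [ -1.2  -3.2 -19.7] [ 0.41 -0.37 -0.05] 15.45 0.00032318031709373696
```

The tab top lies 83.4 mm above the axis (84 mm nominal when seated) and holds firm at 20 N, so the clip is fully home. I retreat and hand in.

carry_out([
  [0,0,0,0,0,-0.1,1],
  [0,0,0,0,0,-0.2,1],
  [0,0,0,0,0,-0.3,1],
  [0,0,0,0,0,-0.3,1],
  [0,0,0,0,0,-0.3,1],
])

```text
t: 15.95
tool_pos: [0.602, 0.1348, 0.2435]
tool_rot: [-1.991, -1.869, -0.532]
contact_force: [-0.2, -1.0, -0.5]
opening: -0.0
grip_force: 0.0
```

```bash
python3 st.py; python3 - <<'E'
from h import *
from station import finish_job
s=get_image("scene");h=cv2.cvtColor(s["img"],cv2.COLOR_BGR2HSV);m=cv2.inRange(h,np.array((0,150,80)),np.array((6,255,255)))[180:225,190:230];print(np.argwhere(m).mean(0)[::-1]+[190,180])
print(finish_job())
E
```

```text
[-1.08369614e+00 -8.55162764e-02 -1.69787544e+02] [-1.1 -0.1 -0.1] [-0.   -0.27 -0.04] 15.95 -1.4145174411009074e-05
[208.79365079 201.07709751]
the job is handed in; nothing more can be done
None
```

I handed the job in at about 16 s: the spool is back against its stop, the clip is seated in the groove and released (its tab held firm at 20 N), and the flux bottle was still standing when last checked.

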